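# Arm the bench spot welder

## Robot

A 7-joint arm with a two-finger parallel gripper is mounted at the origin on the work surface. World frame = base frame: x ahead of the robot, y to its left, z up, the work surface at z = 0. Lengths are in m, angles in rad, forces in N, time in s.
With the tool pointing down it reaches from about 0.425 to 0.95 m from the base axis. Payload 16.7 kg.
Tool frame: the origin (TCP) lies between the finger pads; the fingertips stand env.finger_overhang ahead of it and the grasp point (between the pads) lies 5 mm behind it (env.finger_overhang is the distance from the TCP to the fingertips, in m); z points along the fingers, y is the direction in which the jaws open and shut (so a half turn about z gives the same grasp; the last joint's range is limited). The gripper opens to 94 mm and grips with 3 to 60 N. Pads are 16 mm wide; open, the fingers measure 119 mm over their backs; the gripper's body (75 mm by 177 mm) begins 78 mm behind the grasp point.
Start: joints at [-1.369, 0.426, 0.074, 1.606, -0.034, 1.111, -0.067], TCP at [0.233, 0.634, 0.219] pointing down, gripper open.
Joint ranges: [-2.85, 2.85], [-0.5, 2.14], [-1.23, 1.37], [0.21, 2.46], [-1.02, 4.16], [0.16, 2.05], [-2.73, 2.73]. Speed limits (rad/s): [1.89, 1.89, 2.39, 2.39, 3.01, 3.01, 3.01].

## Interface

Orientations are given as a unit quaternion [x, y, z, w].
In Python, from cell import env gives the robot as it stands. The module is installed in compiled form; this text tells all that it offers.
- The arm moves only by the tool play_rows, never from a script. Its argument "commands" is a list that holds one entry, the list of rows, each a list of 5 numbers: the shift along the tool's x, y, z in m, then the turn about the tool's z in rad, then the opening in per cent of the stroke, from 0 (shut) to 100 (fully open). A call has 1 to 12 rows; each row is the pose to reach, as a shift and turn from the pose commanded when the call began, along the tool's axes at that moment; what a row does not reach only later rows make up. A row lasts 1/12 s, in which the tool goes at most 41.7 mm and 7.16 degrees, less where a joint would pass 70% of its speed; a pose out of reach is approached as far as the arm can. A call with a gripper value outside its range is refused whole. The fingers move at their own pace and stop on an object; "newtons" is the grip in N (left out, the last holds). Time passes only in rows, so rows that repeat a pose let the fingers close. It gives the time, the measured TCP pose, the force and the opening at its end, in the units of the state.
- env.state(): the state, without advancing time (a new reading comes with each control period).
- env.read_camera(name): name is "scene" or "top" or "wrist"; returns the picture (420x560x3 uint8, red, green, blue); there is no depth.
- env.calibration(name): a dict with "K" (3x3 intrinsics, pixels), "world_from_camera" (4x4, takes a point from camera to world coordinates). Camera axes: x right, y up, looking along -z (the intrinsics and any distortion apply to the point x, -y, -z); pixel columns grow to the right and rows downward; lengths in m; the calibration is good to about 2 mm. A picture is of the moment at which its call begins: read the wrist's pose just before it. calibration takes no time and is no camera call; for the wrist camera it gives the pose at the moment of the call.
- env.job_done(): hands the job in, once; it reports no verdict.
The state is a dict: "time_s": time; "joint_pos": joint angles; "dq": joint speeds; "joint_torque": joint torques, N m; "tool_pos": TCP position; "tcp_rot": TCP orientation; "force": force on the tool from outside, world axes, zero at the start; "torque": the same for the moment, N m; "gripper_width": finger opening in m.
Only numpy, scipy, OpenCV 4.12 (cv2) and the standard library are available. Lean on these libraries where they do the work, as an engineer would, in place of code of your own. Each camera call takes 0.05 s, during which the arm holds its last target. There are 200 camera calls.

## Task

Bring the bench spot welder up for a test, using only your fingertips to press: switch it on by pressing the raised end of the rocker switch (the end by the little lamp) right down, then press the small round reset button on the timer box fully in and let it spring back out, then press the long bar key on the trigger box fully down. Finish while still holding the bar key down with the fingertips. Leave the broad mushroom stop button unpressed, and do not lift or push aside any of the boxes or the other things on the bench.

Things in the scene. Friction and masses are not known exactly. Their poses are not given: they have to be found in the camera images.
- mains_box: Mains box: bare aluminium loose instrument box 110 x 80 x 50 mm (local x, y, z) on rubber feet; origin at the centre of its underside, z up, about 0.9 kg. Its top (50 mm up) carries the rocker switch, rocking about the local y axis, pivot line 8 mm to local -x of the box centre, and a 12 mm clear lamp lens in an 18 mm black ring beyond the rocker's raised (+x) end, 40 mm from the box centre.
- rocker (a joint): Rocker switch angle, rad: about 0 to 0.05 = off (local +x end raised, as at the start), 0.5 = fully on (that end pressed right down against its stop). Stays where it is left; friction 0.045 N m, so 2 to 4 N on the raised end turns it.
- rocker_raised_end (a point): Point on the black rocker paddle's top face, at the raised (lamp) end, 21 mm from the pivot line. Paddle 50 mm long (box x) by 28 mm wide (box y), pivot 62 mm above the bench at the paddle's top face; this point starts about 5 mm above the pivot (67 mm above the bench) and must go to about 5 mm below it. Black frame around it 53 mm above the bench.
- timer_box: Timer box: grey plastic loose instrument box 110 x 80 x 50 mm (local x, y, z) on rubber feet; origin at the centre of its underside, z up, about 0.8 kg. Its top has a flat black display and one small round black push button, 22 mm to local -x of the box centre, in a steel collar.
- reset_button (a joint): Reset button travel, m: 0 = out, 0.006 = fully in, straight down; springs back by itself; 1.5 N starts it, 5 N is fully in.
- reset_top (a point): Centre of the top of the small round reset button (24 mm diameter), 64 mm above the bench when out, 10 mm above its steel collar.
- trigger_box: Trigger box: grey painted loose instrument box 110 x 80 x 50 mm (local x, y, z) on rubber feet; origin at the centre of its underside, z up, about 0.9 kg. Its top has a long black bar key, in the middle, in a steel frame.
- weld_key (a joint): Bar key travel, m: 0 = up, 0.006 = fully down, straight down; springs back; 1.8 N starts it, 6 N is fully down.
- key_top (a point): Centre of the top of the bar key, 24 mm (box x) by 60 mm (box y), 64 mm above the bench when up, 10 mm above its frame.
- stop_box: Stop box: bare aluminium loose instrument box 110 x 80 x 50 mm (local x, y, z) on rubber feet; origin at the centre of its underside, z up, about 0.8 kg. In the middle of its top is a broad black mushroom-headed push button, 42 mm diameter, 76 mm above the bench. Not to be pressed.
- stop_button (a joint): Mushroom stop button travel, m: 0 = out, 0.006 = fully in. Must stay out.
- tip_cleaner: Bystander: small steel tin of brass shavings, 62 mm diameter, 28 mm tall; origin under its centre.
- screw_jar: Bystander: jar with a steel cap, 52 mm diameter, 62 mm tall; origin under its centre.
- bracket: Bystander: bent steel angle bracket, 50 x 45 x 38 mm; origin under its foot.
- copper_spool: Bystander: copper spool, 54 mm diameter, 34 mm tall; origin under its centre.
- screwdriver: Bystander: screwdriver lying on the right side of the bench, along x.
- wrench: Bystander: wrench lying on the left side of the bench, along x.
- transformer: Bystander: steel and copper transformer, 70 x 80 x 66 mm, at the back; origin under its centre.
There are look-alikes about, which are no part of the job. Leave any pink look-alike of the mains_box alone.

How it is judged:
On the way, in this order (a step that is already met when the one before it is completed fails the run):
1. the rocker is switched fully on (value of joint rocker above 0.42 rad), for 0.1 s.
2. the reset button is pressed in (value of joint rocker above 0.42 rad and value of joint reset_button above 0.0045 m), for 0.1 s.
3. the reset button has sprung back out (value of joint reset_button below 0.0015 m), for 0.1 s.
4. the bar key is pressed down with the fingertips (value of joint weld_key above 0.0045 m and contact force between the fingers and trigger_box above 1 N), for 0.2 s.
At the end, for the whole second after the job is handed in: Rocker over 0.42 of 0.5 rad, reset and stop buttons out (under 1.5 mm), bar key held 4.5 of its 6 mm down or more by the fingers (over 1 N) through the last second; boxes standing on the bench, and they and the bystanders within 25 mm of their starts (all of step 4 and value of joint rocker above 0.42 rad and value of joint each of reset_button, stop_button below 0.0015 m and height (world z) of each of mains_box, timer_box, trigger_box, stop_box below 0.006 m and distance of each of mains_box, timer_box, trigger_box, stop_box, tip_cleaner, screw_jar, bracket, copper_spool, screwdriver, wrench, transformer from where it was at the start of the episode below 0.025 m); the arm keeps its last pose, push and grip.
It fails at once if the mushroom stop button is pressed (value of joint stop_button above 0.002 m).
It fails at once if the reset button or the bar key is pressed before the rocker is switched on (value of joint rocker below 0.35 rad and value of joint any of reset_button, weld_key above 0.003 m).
It fails at once if the reset button and the bar key are pressed at the same time (value of joint each of reset_button, weld_key above 0.003 m).
It fails at once if one of the four boxes is lifted, tipped or shifted by more than 25 mm (distance of any of mains_box, timer_box, trigger_box, stop_box from where it was at the start of the episode above 0.025 m or height (world z) of any of mains_box, timer_box, trigger_box, stop_box above 0.01 m or angle between any of mains_box, timer_box, trigger_box, stop_box's own z axis and vertical above 0.2 rad).
It fails at once if a bystander is lifted or moved by more than 25 mm (distance of any of tip_cleaner, screw_jar, bracket, copper_spool, screwdriver, wrench, transformer from where it was at the start of the episode above 0.025 m).
It also fails if it takes over 42 s, if anything falls off the work surface, if the arm or the gripper's body presses on something with over 40 N, if the wrist force passes 120 N, or if a joint passes its speed limit or range.

## Working session

There is one attempt and no reset: what is moved stays moved. The work goes in short steps, Python scripts to look and compute and a tool call to move; the robot and the scene stay as the last step left them, time stands still between calls to the robot, and variables do not carry over. Pictures are saved under pics/ and viewed, about 8 in all and at most 12, crops included, and the job is handed in when it is done.

Besides the shell and the picture viewer there is one more tool, called in YAML: its name, and indented under it one key for each argument. play_rows: Moves the arm, as the interface text tells. Its arguments: {"type":"object","properties":{"commands":{"type":"array"},"newtons":{"type":"number"}},"required":["commands"]}

```bash
mkdir -p pics; cat > h.py <<'E'
from cell import env
import numpy as np, cv2
def save(n,im,s=1.0):
    cv2.imwrite('pics/'+n, cv2.resize(im[:,:,::-1],None,fx=s,fy=s,interpolation=cv2.INTER_CUBIC))
def ray(c,u,v):
    K=np.array(c['K']);T=np.array(c['world_from_camera'])
    d=np.linalg.solve(K,[u,v,1.]);d=T[:3,:3]@(d*[1,-1,-1]);return T[:3,3],d
def onz(c,u,v,z):
    o,d=ray(c,u,v);return o+d*(z-o[2])/d[2]
def pix(c,p):
    K=np.array(c['K']);T=np.array(c['world_from_camera'])
    q=T[:3,:3].T@(np.array(p)-T[:3,3]);q=K@(q*[1,-1,-1]);return q[:2]/q[2]
E
python3 - <<'E'
from h import *
for n in('top','scene'):
    im=env.read_camera(n);np.save(n+'.npy',im);save(n+'0.png',im,1.4)
    c=env.calibration(n);print(c.keys(),np.round(c['K'],1).tolist(),np.round(c['world_from_camera'],3).tolist())
print(env.state(),env.finger_overhang)
E
```

```text
dict_keys(['K', 'world_from_camera']) [[474.4, 0.0, 282.5], [0.0, 474.4, 208.2], [0.0, 0.0, 1.0]] [[0.005, 0.996, -0.088, 0.385], [-1.0, 0.004, -0.005, -0.015], [-0.005, 0.088, 0.996, 1.316], [0.0, 0.0, 0.0, 1.0]]
dict_keys(['K', 'world_from_camera']) [[459.8, 0.0, 278.6], [0.0, 459.8, 209.4], [0.0, 0.0, 1.0]] [[-0.41, -0.785, 0.465, 1.132], [0.912, -0.36, 0.198, 0.302], [0.012, 0.505, 0.863, 1.294], [0.0, 0.0, 0.0, 1.0]]
{'time_s': 0.1, 'joint_pos': array([-1.36848038,  0.42665621,  0.07384276,  1.60651527, -0.03409062,
        1.11083073, -0.06711211]), 'dq': array([-1.12452904e-03, -2.77155867e-03, -8.02095762e-04, -6.36096399e-04,
        6.07966468e-04,  6.31467495e-05, -6.59234422e-04]), 'joint_torque': array([ 1.03835095e-02, -9.37455654e+01,  3.67813356e+00, -4.55045485e+01,
       -4.85328329e-02,  1.67993928e-02,  3.23452446e-05]), 'tool_pos': array([0.23249825, 0.63329363, 0.21886641]), 'tcp_rot': array([ 1.75016617e-01,  9.84565312e-01, -5.72293793e-04, -5.93160543e-05]), 'force': array([ 0.14715768, -0.12013887,  0.00170871]), 'torque': array([ 0.01624422, -0.01700794,  0.00360076]), 'gripper_width': 0.09381539360412411} 0.014
```

View pics/top0.png

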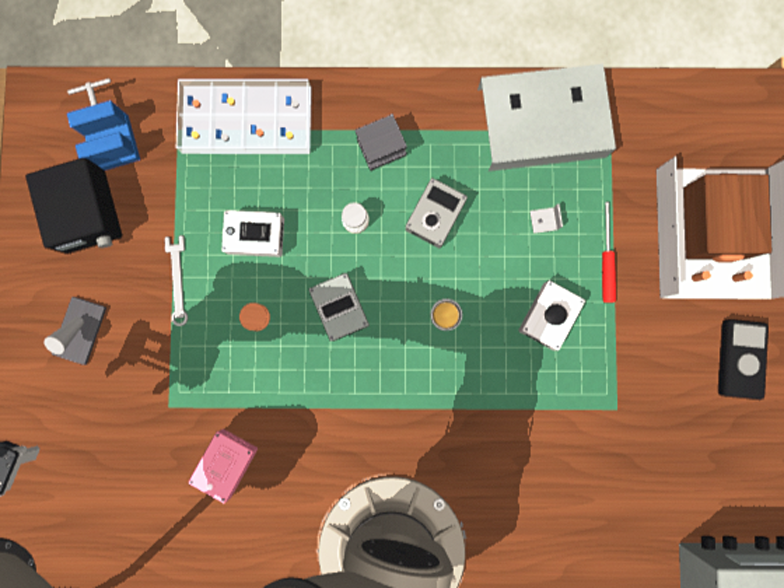

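View pics/scene0.png

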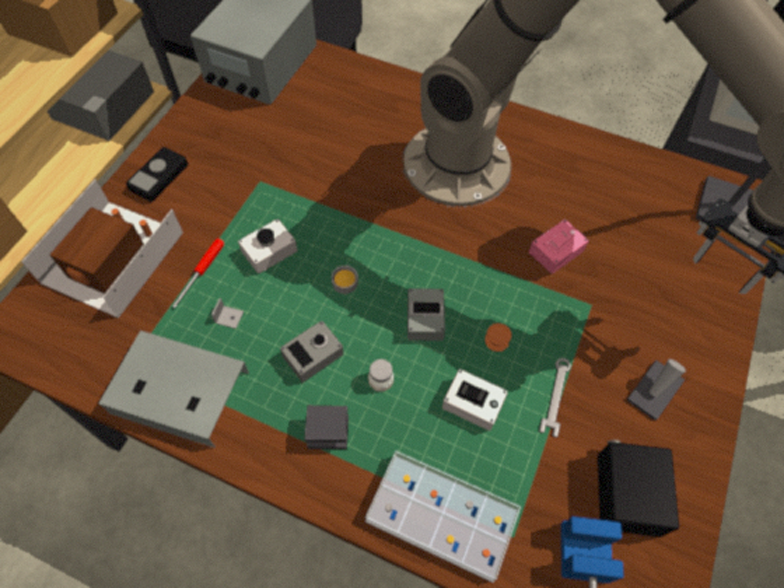

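Top view, pixels at 1.4x scale:
- Mains box: white/bare aluminium box at (252,232), with the rocker and a lamp at its left end (230,231). The pink look-alike at (222,466) is the one to leave alone.
- Timer box: (437,211), with a display and a round button at (431,220).
- Trigger box: (339,307), with a bar.
- Stop box: (555,314), with the mushroom.

Next I'll measure these and confirm them in one enlarged crop.

```bash
python3 - <<'E'
from h import *
R={'top':{'mains':(150,142,210,190),'timer':(285,120,340,180),'trig':(215,190,270,250)},
   'scene':{'mains':(310,255,370,312),'timer':(195,225,250,275),'trig':(283,198,325,248)}}
tiles=[]
for n in R:
    im=np.load(n+'.npy');c=env.calibration(n)
    g=im.max(2)
    for k,(a,b,d,e) in R[n].items():
        m=(g[b:e,a:d]<52).astype(np.uint8)
        N,L,S,C=cv2.connectedComponentsWithStats(m)
        print(n,k)
        for i in range(1,N):
            if S[i,4]<25: continue
            cs=cv2.findContours((L==i).astype(np.uint8),cv2.RETR_EXTERNAL,cv2.CHAIN_APPROX_NONE)[0][0]
            r=cv2.minAreaRect(cs);u,v=C[i]+[a,b]
            bx=cv2.boxPoints(r)+[a,b]
            z=.062
            P=np.array([onz(c,*q,z)[:2] for q in bx]);e1=P[1]-P[0];e2=P[2]-P[1]
            print('  area',S[i,4],'uv',np.round((u,v),1),'xy',np.round(onz(c,u,v,z)[:2],4),'sides',np.round([np.hypot(*e1),np.hypot(*e2)],3),'yaw',np.round(np.degrees([np.arctan2(*e1[::-1]),np.arctan2(*e2[::-1])]),1))
        tiles.append(cv2.resize(im[b:e,a:d],(260,260),interpolation=cv2.INTER_CUBIC))
save('crop.png',np.vstack([np.hstack(tiles[:3]),np.hstack(tiles[3:])]))
E
```

```text
top mains
  area 167 uv [181.8 165.2] xy [0.6097 0.2624] sides [0.031 0.054] yaw [ -2.6 -93.9]
top timer
  area 162 uv [316.3 141.4] xy [ 0.6758 -0.0976] sides [0.023 0.054] yaw [ -28.1 -118.9]
  area 40 uv [307.8 156.8] xy [ 0.6337 -0.0749] sides [0.016 0.016] yaw [-89.8 180. ]
top trig
  area 165 uv [240.8 218.5] xy [0.4674 0.1028] sides [0.057 0.02 ] yaw [ -66.4 -156.3]
scene mains
  area 151 uv [336.8 281.2] xy [0.6158 0.2685] sides [0.03  0.053] yaw [179.3  88.8]
scene timer
  area 28 uv [227.4 242.2] xy [ 0.6352 -0.0717] sides [0.015 0.017] yaw [114.6  27.3]
  area 132 uv [213.9 252.3] xy [ 0.681  -0.0924] sides [0.023 0.056] yaw [156.   61.1]
scene trig
  area 126 uv [304.5 219.1] xy [0.4669 0.1068] sides [0.052 0.025] yaw [114.6  22.1]
```

View pics/crop.png

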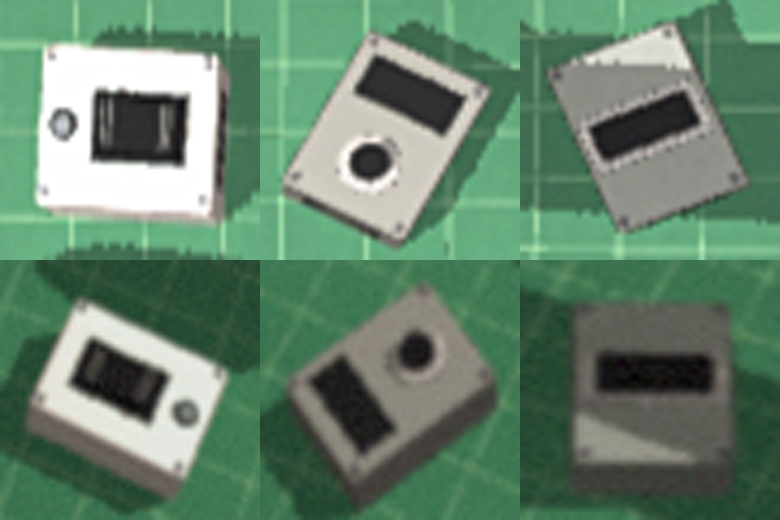

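The crops confirm all three:
- **Mains:** rocker with its lamp on the world +y side.
- **Timer:** round button near (0.6345,-0.073).
- **Trigger:** bar near (0.467,0.105).

I'm moving over the rocker's raised end, about (0.612,0.287), with the jaws shut and the tool x turned along the rocker.

play_rows:
  commands:
    - [[-0.04,-0.016,0,0.1,0],[-0.08,-0.032,0,0.2,0],[-0.12,-0.048,0,0.3,0],[-0.159,-0.065,0,0.4,0],[-0.199,-0.081,0,0.5,0],[-0.239,-0.097,0,0.6,0],[-0.278,-0.113,0,0.7,0],[-0.318,-0.129,0,0.8,0],[-0.358,-0.145,0,0.9,0],[-0.398,-0.162,0,1.0,0],[-0.437,-0.178,0,1.1,0],[-0.477,-0.194,0,1.2,0]]
  newtons: 20

```text
time_s: 1.1
tool_pos: [0.6035, 0.2955, 0.2194]
tcp_rot: [0.702, 0.712, -0.0, -0.0]
force: [0.4, 1.8, -0.8]
gripper_width: 0.0174
```

play_rows:
  commands:
    - [[0,0,0,0,0],[0,0,0,0,0],[0,0,0,0,0],[0,0,0,0,0]]

```text
time_s: 1.43
tool_pos: [0.6015, 0.2983, 0.2192]
tcp_rot: [0.7, 0.715, -0.0, -0.0]
force: [-0.0, -0.7, 0.2]
gripper_width: 0.0004
```

```bash
cat > w.py <<'E'
from h import *
import sys
from scipy.spatial.transform import Rotation as Ro
c=env.calibration('wrist');im=env.read_camera('wrist');n=sys.argv[1];np.save(n+'.npy',im);np.savez(n+'c.npz',**c)
s=env.state();print(s['tool_pos'].round(4),s['tcp_rot'].round(4),s['force'].round(2),s['gripper_width'],s['time_s'])
tx,ty=float(sys.argv[2]),float(sys.argv[3])
d=np.array([tx,ty,s['tool_pos'][2]])-s['tool_pos'];M=Ro.from_quat(s['tcp_rot']).as_matrix()
print('tool shift to target',(M.T@d).round(4),'toolx yaw',np.degrees(np.arctan2(M[1,0],M[0,0])).round(1),'tool z',M[:,2].round(4))
print('cam',c['world_from_camera'].round(3).tolist())
print('target px',pix(c,(tx,ty,.066)),'tip px',pix(c,s['tool_pos']+M[:,2]*.014))
save(n+'.png',im,1.0)
E
python3 w.py w1 0.612 0.287
```

```text
[0.6014 0.2985 0.2193] [ 6.995e-01  7.146e-01 -2.000e-04 -4.000e-04] [-0.51  0.6   0.09] 0.0005573973002016897 1.4833
tool shift to target [-0.0117  0.0103 -0.    ] toolx yaw 91.2 tool z [-7.e-04  3.e-04 -1.e+00]
cam [[1.0, -0.022, -0.004, 0.6], [0.022, 0.97, 0.243, 0.369], [-0.001, -0.243, 0.97, 0.385], [0.0, 0.0, 0.0, 1.0]]
target px [291.15690665 208.49824507] tip px [280.18772123 250.19831381]
```

View pics/w1.png

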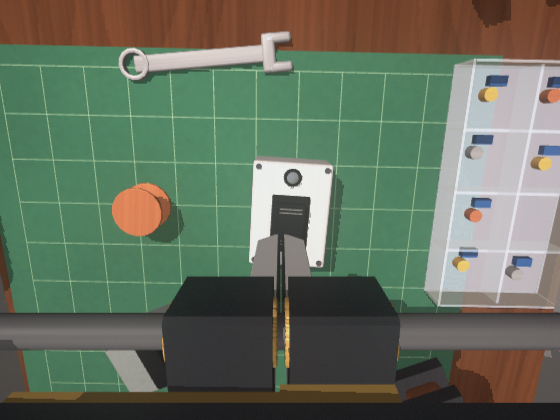

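The wrist view shows the rocker at about (290,215), with the lamp at (292.5,177). The target pixel (291,208) falls on the raised half of the paddle. I'll check its distance from the lamp.

```bash
python3 - <<'E'
from h import *
c=dict(np.load('w1c.npz'));im=np.load('w1.npy')
for p,z in(((292.5,177),.053),((291,158),.05),((253,160),.05),((331,163),.05)):print(p,onz(c,*p,z).round(4))
L=onz(c,292.5,177,.053);print('raised by lamp',L-[0,.027,0])
E
```

```text
(292.5, 177) [0.6129 0.3157 0.053 ]
(291, 158) [0.6109 0.3339 0.05  ]
(253, 160) [0.5738 0.3311 0.05  ]
(331, 163) [0.6503 0.3299 0.05  ]
raised by lamp [0.61285209 0.28865066 0.053     ]
```

play_rows:
  commands:
    - [[-0.0105,0.0105,0.02,0,0],[-0.0105,0.0105,0.05,0,0],[-0.0105,0.0105,0.08,0,0],[-0.0105,0.0105,0.105,0,0],[-0.0105,0.0105,0.12,0,0],[-0.0105,0.0105,0.128,0,0],[-0.0105,0.0105,0.128,0,0],[-0.0105,0.0105,0.128,0,0]]

```text
time_s: 2.15
tool_pos: [0.613, 0.2875, 0.092]
tcp_rot: [0.7, 0.714, 0.0, -0.0]
force: [0.4, 1.0, -0.1]
gripper_width: 0.0005
```

play_rows:
  commands:
    - [[0,0,0.003,0,0],[0,0,0.006,0,0],[0,0,0.009,0,0],[0,0,0.012,0,0],[0,0,0.014,0,0],[0,0,0.016,0,0],[0,0,0.017,0,0],[0,0,0.017,0,0],[0,0,0.017,0,0]]

```text
time_s: 2.9
tool_pos: [0.6132, 0.2869, 0.0745]
tcp_rot: [0.7, 0.714, 0.0, 0.0]
force: [1.5, 1.8, 2.6]
gripper_width: 0.0
```

play_rows:
  commands:
    - [[0,0,0.001,0,0],[0,0,0.002,0,0],[0,0,0.0025,0,0],[0,0,0.0025,0,0],[0,0,0.0025,0,0]]

```text
time_s: 3.32
tool_pos: [0.6133, 0.2868, 0.0726]
tcp_rot: [0.7, 0.714, 0.0, 0.0]
force: [-1.9, -0.1, 11.6]
gripper_width: 0.0004
```

play_rows:
  commands:
    - [[0,0,0.001,0,0],[0,0,0.001,0,0],[0,0,0.001,0,0],[0,0,-0.01,0,0],[0,0,-0.03,0,0],[0,0,-0.06,0,0],[0,0,-0.08,0,0],[-0.02,0,-0.09,0,0],[-0.05,0,-0.09,0,0],[-0.08,0,-0.09,0,0],[-0.08,0,-0.09,0,0],[-0.08,0,-0.09,0,0]]

```text
time_s: 4.32
tool_pos: [0.6146, 0.2039, 0.1621]
tcp_rot: [0.702, 0.712, -0.0, 0.0]
force: [-0.3, -0.4, -0.0]
gripper_width: 0.0007
```

```bash
python3 w.py w2 0.6345 -0.073; python3 - <<'E'
from h import *
im=np.load('w2.npy');save('w2b.png',im,1.4)
E
```

```text
[0.6145 0.2057 0.1619] [ 7.010e-01  7.132e-01 -3.000e-04 -1.000e-04] [-0.45  0.87 -0.59] 0.0005340371271137974 4.3667
tool shift to target [-2.79e-01  1.52e-02  1.00e-04] toolx yaw 91.0 tool z [-6.e-04 -3.e-04 -1.e+00]
cam [[1.0, -0.016, -0.003, 0.614], [0.016, 0.97, 0.244, 0.275], [-0.001, -0.244, 0.97, 0.328], [0.0, 0.0, 0.0, 1.0]]
target px [295.97228791 481.3849627 ] tip px [280.0356151  247.10379575]
```

View pics/w2b.png

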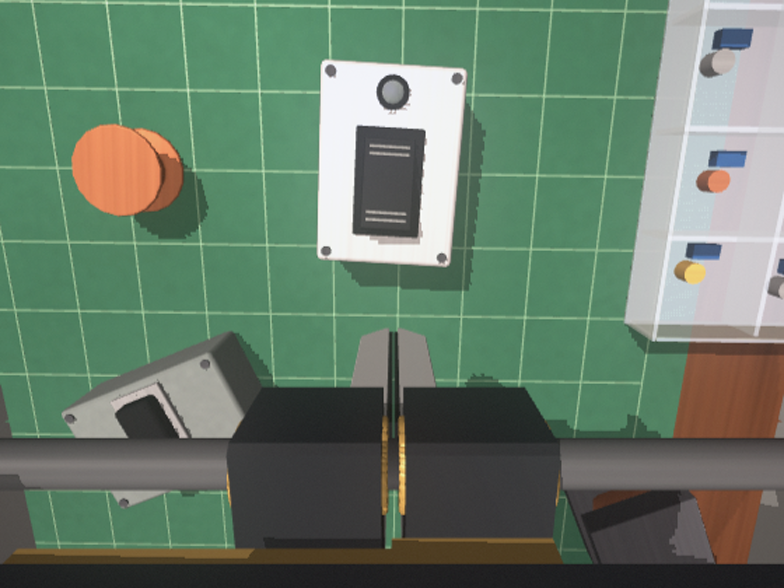

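The rocker now lies the other way: its lamp end (390,135) is down and its lower end (388,225) is up. The 11.6 N reading at 58.6 mm also matches the stop. Next I go over the reset button.

play_rows:
  commands:
    - [[-0.03,0.002,0,0,0],[-0.06,0.003,0,0,0],[-0.09,0.005,0,0,0],[-0.12,0.007,0,0,0],[-0.15,0.008,0,0,0],[-0.18,0.01,0,0,0],[-0.21,0.012,0,0,0],[-0.24,0.013,0,0,0],[-0.265,0.015,0,0,0],[-0.277,0.015,0,0,0],[-0.277,0.015,0,0,0],[-0.277,0.015,0,0,0]]

```text
time_s: 5.37
tool_pos: [0.6349, -0.069, 0.1616]
tcp_rot: [0.7, 0.714, -0.0, -0.0]
force: [0.5, 0.1, 0.2]
gripper_width: 0.0003
```

```bash
python3 w.py w3 0.6345 -0.073
```

```text
[ 0.6349 -0.068   0.1616] [ 6.998e-01  7.143e-01 -0.000e+00 -4.000e-04] [-0.46  0.26 -0.07] 0.00065152101724331 5.4167
tool shift to target [-0.0049 -0.0005 -0.    ] toolx yaw 91.2 tool z [-7.e-04  6.e-04 -1.e+00]
cam [[1.0, -0.019, -0.004, 0.634], [0.02, 0.97, 0.243, 0.002], [-0.001, -0.243, 0.97, 0.327], [0.0, 0.0, 0.0, 1.0]]
target px [279.9010964  217.29032576] tip px [280.43502103 248.68923064]
```

View pics/w3.png

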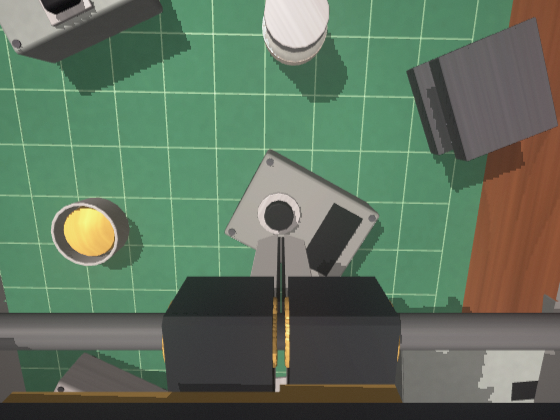

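The wrist view shows the reset button at (278,215) and the predicted target at (280,217), which agree within about 1.5 mm. I'll press it.

play_rows:
  commands:
    - [[-0.004,-0.001,0.02,0,0],[-0.004,-0.001,0.045,0,0],[-0.004,-0.001,0.065,0,0],[-0.004,-0.001,0.074,0,0],[-0.004,-0.001,0.078,0,0],[-0.004,-0.001,0.081,0,0],[-0.004,-0.001,0.084,0,0],[-0.004,-0.001,0.087,0,0],[-0.004,-0.001,0.089,0,0],[-0.004,-0.001,0.089,0,0],[-0.004,-0.001,0.089,0,0]]

```text
time_s: 6.33
tool_pos: [0.6346, -0.0735, 0.0736]
tcp_rot: [0.7, 0.714, 0.001, 0.0]
force: [0.8, 3.9, 3.9]
gripper_width: 0.0006
```

play_rows:
  commands:
    - [[0,0,0.001,0,0],[0,0,0.002,0,0],[0,0,0.0025,0,0],[0,0,0.0025,0,0],[0,0,0.0025,0,0],[0,0,0.0025,0,0]]

```text
time_s: 6.83
tool_pos: [0.6347, -0.0735, 0.072]
tcp_rot: [0.7, 0.714, 0.001, 0.0]
force: [-4.5, 5.0, 22.3]
gripper_width: 0.0003
```

The button is fully in at 22 N and 72 mm. I'll release it, rise and go over the bar key.

play_rows:
  commands:
    - [[0,0,-0.01,0,0],[0,0,-0.03,0,0],[0,0,-0.06,0,0],[0,0,-0.085,0,0],[0.015,-0.013,-0.093,0,0],[0.04,-0.036,-0.093,0,0],[0.068,-0.061,-0.093,0,0],[0.096,-0.086,-0.093,0,0],[0.124,-0.111,-0.093,0,0],[0.15,-0.135,-0.093,0,0],[0.172,-0.155,-0.093,0,0],[0.182,-0.164,-0.093,0,0]]

```text
time_s: 7.83
tool_pos: [0.4638, 0.107, 0.1633]
tcp_rot: [0.699, 0.715, -0.0, -0.001]
force: [1.3, -0.4, 0.6]
gripper_width: 0.0001
```

play_rows:
  commands:
    - [[0,0,0,0,0],[0,0,0,0,0],[0,0,0,0,0]]

```text
time_s: 8.08
tool_pos: [0.4671, 0.1042, 0.1636]
tcp_rot: [0.701, 0.713, 0.0, 0.0]
force: [0.1, 0.5, -0.3]
gripper_width: 0.0005
```

```bash
python3 w.py w4 0.467 0.105
```

```text
[0.4672 0.104  0.1635] [ 7.009e-01  7.133e-01 -1.000e-04  2.000e-04] [-0.37  0.2  -0.45] 0.00038545001893072284 8.1333
tool shift to target [ 0.001  -0.0002 -0.    ] toolx yaw 91.0 tool z [ 2.e-04 -4.e-04 -1.e+00]
cam [[1.0, -0.018, -0.005, 0.466], [0.019, 0.97, 0.244, 0.175], [0.0, -0.244, 0.97, 0.329], [0.0, 0.0, 0.0, 1.0]]
target px [280.24597158 210.77700119] tip px [280.44358379 250.58268013]
```

View pics/w4.png

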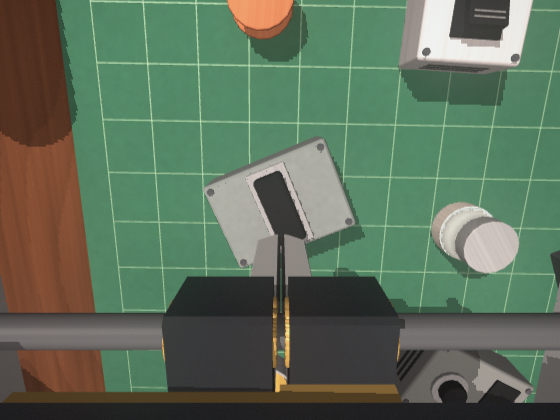

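The bar key runs from (265,175) to (297,240), so its centre is near (281,208). The predicted target (280,211) is right on it. I'll press straight down.

play_rows:
  commands:
    - [[0.001,0,0.02,0,0],[0.001,0,0.045,0,0],[0.001,0,0.067,0,0],[0.001,0,0.077,0,0],[0.001,0,0.081,0,0],[0.001,0,0.084,0,0],[0.001,0,0.087,0,0],[0.001,0,0.09,0,0],[0.001,0,0.092,0,0],[0.001,0,0.093,0,0],[0.001,0,0.093,0,0],[0.001,0,0.093,0,0]]

```text
time_s: 9.13
tool_pos: [0.4673, 0.1058, 0.0718]
tcp_rot: [0.701, 0.714, 0.001, 0.0]
force: [-7.0, -5.8, 27.7]
gripper_width: 0.0005
```

play_rows:
  commands:
    - [[0,0,0.0005,0,0],[0,0,0.001,0,0],[0,0,0.001,0,0],[0,0,0.001,0,0]]

```text
time_s: 9.47
tool_pos: [0.4673, 0.1059, 0.0715]
tcp_rot: [0.701, 0.714, 0.001, -0.0]
force: [-11.3, -6.5, 45.8]
gripper_width: 0.0008
```

The key is bottomed, but at 45 N. I'll ease off slightly, then check the scene before handing in.

play_rows:
  commands:
    - [[0,0,-0.001,0,0],[0,0,-0.001,0,0],[0,0,-0.001,0,0],[0,0,-0.001,0,0]]

```text
time_s: 9.8
tool_pos: [0.4673, 0.1058, 0.0719]
tcp_rot: [0.701, 0.714, 0.001, 0.0]
force: [-5.1, -6.0, 25.9]
gripper_width: 0.0006
```

```bash
python3 - <<'E'
from h import *
s=env.state();print(s['tool_pos'].round(4),s['force'].round(1))
t=[]
for n,(a,b,d,e) in(('scene',(305,250,375,310)),('top',(145,140,215,200))):
    im=env.read_camera(n);o=np.load(n+'.npy')
    t.append(np.hstack([cv2.resize(x[b:e,a:d],(350,290),interpolation=cv2.INTER_CUBIC) for x in(o,im)]))
save('fin.png',np.vstack(t))
E
```

```text
[0.4673 0.1058 0.0719] [-5.1 -6.  25.9]
```

View pics/fin.png

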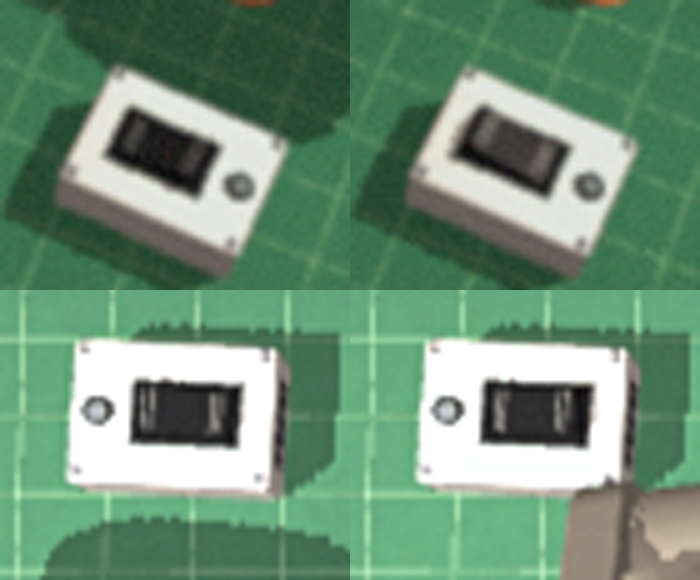

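The rocker's marks have shifted towards its other end and the shading has flipped, so it has turned over. The mains box hasn't moved. Handing in.

```bash
python3 -c "
from cell import env
print(env.job_done());s=env.state();print(s['tool_pos'],s['force'])"
```

```text
the job is handed in; nothing more can be done
None
the job is handed in; nothing more can be done
```

I did the three presses in order with the closed fingertips and handed the job in at about 9.9 s, still holding the bar key down. The system gave no verdict.

- **Rocker:** I pressed the raised end to its stop. The force rose to 11.6 N with the tip at 58.6 mm, and I then pressed 1 mm further. Before-and-after pictures show it tilted the other way.
- **Reset button:** I pressed it in about 6 mm (22 N at the end), then lifted clear so it could spring back. I didn't measure that it came back out; I only raised the tool well above it.
- **Bar key:** It bottomed out at about 6 mm. The push briefly reached 46 N at the wrist, so I eased off to a steady 26 N, with the tip still about 6 mm below the key's rest height.
- **Everything else:** The mains box showed no movement in the pictures. I never went near the stop box. I didn't measure the starting and final positions of the other boxes or bystanders, but the tool touched only the three controls.

The two fixed cameras disagreed by 4 to 9 mm on the positions. I averaged them and confirmed each target with the wrist camera before pressing.

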